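# Dock a well plate under the reader head

### The arm

A 6-joint arm with a two-finger parallel gripper is mounted at the origin on the work surface. World frame = base frame: x ahead of the robot, y to its left, z up, the work surface at z = 0. Lengths are in m, angles in degrees, forces in N, time in s.
With the tool pointing down it reaches from about 0.25 to 0.725 m from the base axis. Payload 9.7 kg.
Tool frame: the origin (TCP) lies midway between the tips of the shut fingers; the grasp point (between the pads) lies 19 mm behind it (bot.pinch_z is the distance from the TCP to the grasp point, in m); z points along the fingers, y is the line along which they close (so a half turn about z gives the same grasp; the last joint's range is limited). The gripper opens to 85 mm and grips with 20 to 120 N. Pads are 22 mm wide; open, the fingers measure 114 mm over their backs; the gripper's body (76 mm by 85 mm) begins 54 mm behind the grasp point. The pads swing forward as they close: fully open they stand 13 mm farther back than shut.
Start: joints at [74.255, 4.979, 10.078, 95.1, 0, 90], TCP at [0.149, 0.529, 0.231] pointing down, gripper open.
Joint ranges: [-179.16, 179.16], [-48.56, 103.87], [-65.8, 70.77], [-126.05, 130.52], [-82.76, 87.17], [-180, 180]. Speed limits (degrees/s): [127.2, 127.2, 147.25, 180, 180, 180].

### API

Orientations are given as [roll, pitch, yaw] about the fixed x, y, z axes, in that order (R = Rz(yaw) Ry(pitch) Rx(roll)).
In Python, from workcell import sensors, camera, camera_params, ticket, bot gives the robot as it stands.
- The arm moves only by the shell command python3 -m jog 'ROWS' [FORCE]. ROWS is JSON, a list that holds one entry, the list of rows, each a list of 5 numbers: the shift along the world's x, y, z in units of 50 mm (1.0 is 50 mm), then the turn about the world's z in units of 5 degrees (1.0 is 5 degrees), then the opening, from 0 (shut) to 1 (fully open). In form: [[[tx, ty, tz, yaw, grip], ...]]. A call has 1 to 8 rows; each row shifts and turns the commanded pose from where the row before left it; what a row does not reach is not made up. A row lasts 1/10 s, in which the tool goes at most 50 mm and 8.59 degrees, less where a joint would pass 70% of its speed; a pose out of reach is approached as far as the arm can. A call is refused whole if a number of a shift passes 1 or a number of a turn 1, either way. A call with a gripper value outside its range is refused whole. The fingers move at their own pace and stop on an object; FORCE is the grip in N (left out, the last holds). Time passes only in rows, so rows that do not move let the fingers close. It gives the time, the measured TCP pose, the force, the opening and the grip force at its end, in the units of the state.
- sensors.get_obs(): the state, without advancing time (a new reading comes with each control period).
- camera(name): name is "scene" or "top"; returns the picture (480x640x3 uint8, blue, green, red); there is no depth.
- camera_params(name): a dict with "fx", "fy", "cx", "cy" (pixels), "k1" (the pictures are not rectified: a ray, as slopes to the right and down, at radius r is drawn at 1 + k1 r^2 times it, then the intrinsics apply), "T" (4x4, takes a point from camera to world coordinates). Camera axes: x right, y down, z forward; pixel columns grow to the right and rows downward; lengths in m; the calibration is good to about 2 mm. A picture is of the moment at which its call begins. camera_params takes no time and is no camera call.
- ticket.job_done(): hands the job in; it is judged then, once.
The state is a dict: "time": time; "q": joint angles; "qd": joint speeds; "joint_efforts": joint torques, N m; "ee_pos": TCP position; "tcp_rot": TCP orientation; "wrist_force": force on the tool from outside, world axes, zero at the start; "torque": the same for the moment, N m; "opening": finger opening in m; "grasp_force": force on a finger pad.
Only numpy, scipy, OpenCV 4.12 (cv2) and the standard library are available. Lean on these libraries where they do the work, as an engineer would, in place of code of your own. Each camera call takes 0.05 s, during which the arm holds its last target. There are 200 camera calls.

### The job

Load the yellow well plate into the plate reader: set it flat on the open apron of the deck, lined up with the lane, then push it from behind under the head until the orange-flagged dock it meets has been driven fully home against its end stop, and leave it there, released. Feel for the end and press gently: never load the dock with more than about 20 N, move the dock only with the plate, and leave the white plate and everything else on the bench where it is.

Things in the scene. Friction and masses are not known exactly. Their poses are not given: they have to be found in the camera images.
- yellow_plate_center (a point): centre (half-way up) of the yellow 32-well plate, a rigid block 100 mm long (its x axis) by 50 mm wide (y) by 14 mm high, about 90 g (0.7 to 1.4 times), at first lying on the bench with free room round it; either end may go first
- reader: the plate reader, fixed to the bench: polished, slippery aluminium deck 150 mm wide (y), its top 12 mm above the bench, under a white head that bridges it. Origin on the bench under the middle of the head; x runs level along the lane in the pushing direction, z up. The deck spans x = -185 to +160 mm. Two dark rails 10 mm high leave a lane 53 mm wide, centred on y = 0, from x = -35 to +110 mm
- reader_mouth (a point): middle of the entry of the flared mouth, on the deck top, 63 mm before the reader origin along its x; the mouth is 73 mm wide here and narrows to the 53 mm lane at x = -35 mm. The deck before it (the apron, 122 mm long) is flat and open, with two blue lines 55 mm apart marking the lane
- reader_head (a point): middle of the top of the head, 47.5 mm above the deck. The head is 70 mm deep (reader x = -35 to +35 mm) and 130 mm wide; its underside is 17.5 mm above the deck, 3.5 mm over the plate. With the dock home the plate sticks out in front of it: the plate tail is then 50 to 74 mm before the reader origin, depending on where the end stop is set
- dock (a joint): travel (m) of the dock, a black block 46 mm wide with an orange flag, in the lane under and beyond the head; the plate nose pushes its flat face along reader x. 0 towards the robot, 0.030 home; starts at 0 to 0.012. No spring: 4 N of friction (3 to 8 N at the fingers while sliding), stays where left, stops dead at home. The end stop is adjustable: the face at home is 26 to 50 mm past the reader origin and must be felt
- white_plate: a white plate of the same shape, a bystander; may have changed places with the yellow one. Origin at the centre of its underside, x along its length
- jar: glass jar with steel lid, 72 mm wide, 95 mm high, bystander; origin under its centre
- tip_box: white box with yellow pipette tips, 85 x 120 x 57 mm, bystander; origin under its centre
- tube_rack: rack of capped tubes, 60 x 130 x 47 mm, bystander; origin under its centre
- pipette: white and blue pipette lying down, about 250 mm long, 30 mm high, bystander; origin on the bench under it
- marker: black and red marker pen, 120 mm long, 14 mm thick, lying down, bystander; origin on the bench under it
- timer: small white timer, 70 x 65 x 20 mm, bystander; origin under its centre
- dish: round closed dish, 94 mm across, 15 mm high, bystander; origin under its centre

How it is judged:
By the outcome, as a careful person would: the job done as asked, in the order asked, and still so for the second after the job is handed in, with the robot touching nothing.
It also fails if it takes over 64 s, if anything falls off the work surface, if the arm or the gripper's body presses on something with over 40 N, if the wrist force passes 120 N, or if a joint passes its speed limit or range.

## Working session

There is one attempt and no reset: what is moved stays moved. The work goes in short steps, Python scripts to look and compute and a shell command to move; the robot and the scene stay as the last step left them, time stands still between calls to the robot, and variables do not carry over. Pictures are saved under pics/ and viewed, at most 10 in all, crops included, and the job is handed in when it is done.

```bash
ls; mkdir -p pics
python3 - <<'E'
from workcell import sensors,camera,camera_params,bot
import cv2
print(sensors.get_obs(), bot.pinch_z)
for n in("scene","top"):
    cv2.imwrite(f"pics/{n}0.png",camera(n)); print(camera_params(n))
E
```

```text
pics
{'time': 0.0, 'q': array([7.42585791e+01, 5.01163319e+00, 1.00326177e+01, 9.50982137e+01,
       1.75679008e-03, 8.99989010e+01]), 'qd': array([ 0.0754076 , -0.02886675,  0.04935699, -0.01880944, -0.05236031,
       -0.09081355]), 'joint_efforts': array([ 1.62694378e-04, -5.20389819e+01,  4.64803112e+01,  1.62042148e-02,
        1.09270052e-04, -7.43476789e-06]), 'ee_pos': array([0.14914222, 0.52915388, 0.2305615 ]), 'tcp_rot': array([-1.79922771e+02, -1.75826988e-03,  1.64259676e+02]), 'wrist_force': array([ 0.64204119, -0.15062391,  0.22741441]), 'torque': array([ 0.0011431 ,  0.04529631, -0.01585285]), 'grasp_force': 0.0, 'opening': 0.08514284381956758} 0.0187
{'fx': 588.0869766750989, 'fy': 588.0869766750989, 'cx': 321.20455410638357, 'cy': 239.37261809220314, 'k1': -0.11748059085615345, 'T': array([[ 0.33127601,  0.558975  , -0.76013364,  1.55844653],
       [ 0.94345132, -0.18558136,  0.27469833, -0.30547945],
       [ 0.01248286, -0.80815005, -0.58884436,  0.86186443],
       [ 0.        ,  0.        ,  0.        ,  1.        ]])}
{'fx': 566.9113371748839, 'fy': 566.9113371748839, 'cx': 312.66384319622074, 'cy': 242.8779826757714, 'k1': 0.04386063871108226, 'T': array([[ 9.10922975e-03, -9.80020500e-01,  1.98687801e-01,
         2.87713968e-01],
       [-9.99957816e-01, -9.16166216e-03,  6.55444166e-04,
         6.67742554e-02],
       [ 1.17796179e-03, -1.98685390e-01, -9.80062614e-01,
         1.39447788e+00],
       [ 0.00000000e+00,  0.00000000e+00,  0.00000000e+00,
         1.00000000e+00]])}
```

View pics/top0.png

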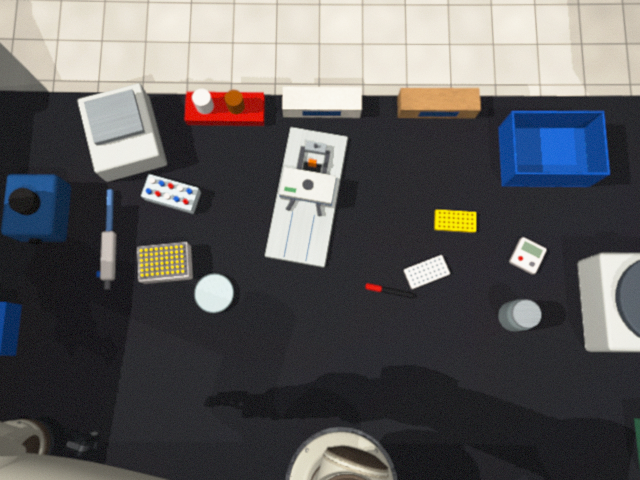

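View pics/scene0.png

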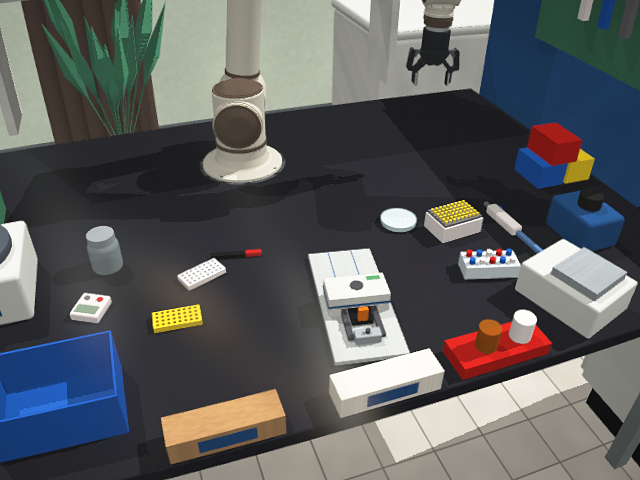

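The top view shows the yellow plate at (455,220), the white one at (427,272), and the reader around (305,197), its apron with blue lines near (298,235) facing the robot. The dock's orange flag is at (313,162). The scene view agrees: yellow plate (177,318), dock flag (362,313).

```bash
cat > h.py <<'E'
import numpy as np,cv2
from workcell import sensors,camera,camera_params
def ray(n,px,z):
    p=camera_params(n); px=np.atleast_2d(np.float64(px))
    K=np.array([[p['fx'],0,p['cx']],[0,p['fy'],p['cy']],[0,0,1]])
    u=cv2.undistortPoints(px[:,None],K,np.array([p['k1'],0,0,0,0]))[:,0]
    d=np.c_[u,np.ones(len(u))]@p['T'][:3,:3].T; o=p['T'][:3,3]
    return (o+d*((z-o[2])/d[:,2])[:,None])[:,:2]
def proj(n,P):
    p=camera_params(n); K=np.array([[p['fx'],0,p['cx']],[0,p['fy'],p['cy']],[0,0,1]])
    Ti=np.linalg.inv(p['T']); r,_=cv2.Rodrigues(Ti[:3,:3])
    return cv2.projectPoints(np.float64(P),r,Ti[:3,3],K,np.array([p['k1'],0,0,0,0]))[0][:,0]
def rect(n,mask,z):
    c=max(cv2.findContours(mask,0,cv2.CHAIN_APPROX_NONE)[0],key=cv2.contourArea)
    w=ray(n,c[:,0],z); (cx,cy),s,a=cv2.minAreaRect(np.float32(w*1000))
    return (cx,cy),s,a
def yellow(im,roi):
    h=cv2.cvtColor(im,cv2.COLOR_BGR2HSV); m=cv2.inRange(h,(22,120,90),(35,255,255))
    m=cv2.morphologyEx(m,cv2.MORPH_CLOSE,np.ones((7,7)))
    k=np.zeros_like(m); x0,y0,x1,y1=roi; k[y0:y1,x0:x1]=m[y0:y1,x0:x1]; return k
E
python3 - <<'E'
from h import *
t=cv2.imread("pics/top0.png"); s=cv2.imread("pics/scene0.png")
print("yel top",rect("top",yellow(t,(420,190,500,250)),.014))
print("yel scene",rect("scene",yellow(s,(130,290,220,350)),.010))
for n,im,roi in(("top",t,(262,200,345,275)),("scene",s,(300,240,390,300))):
    h=cv2.cvtColor(im,cv2.COLOR_BGR2HSV); x0,y0,x1,y1=roi
    m=cv2.inRange(h,(95,40,80),(125,255,255)); k=m*0; k[y0:y1,x0:x1]=m[y0:y1,x0:x1]
    N,l,st,c=cv2.connectedComponentsWithStats(k)
    for i in range(1,N):
        if st[i,4]<12: continue
        p=np.argwhere(l==i)[:,::-1]; w=ray(n,p,.012)*1000
        f=cv2.fitLine(np.float32(w),2,0,.01,.01).ravel()
        print(n,"blue",st[i],f,np.degrees(np.arctan2(f[1],f[0])),w.min(0),w.max(0))
    g=cv2.inRange(h,(0,0,110),(180,70,255));k=g*0
    if n=="top":
        k[120:270,255:355]=g[120:270,255:355]; print("deck",rect(n,k,.012))
        c=max(cv2.findContours(k,0,2)[0],key=cv2.contourArea); a=cv2.approxPolyDP(c,5,True)[:,0]; print(np.c_[a,ray(n,a,.012)*1000])
cv2.imwrite("pics/crop.png",np.hstack([cv2.resize(t[115:275,250:360],None,fx=3.5,fy=3.5,interpolation=2),cv2.resize(s[240:370,295:415],(385,560),interpolation=2)]))
E
```

```text
yel top ((628.2371215820312, -287.1554870605469), (104.95751953125, 56.9299430847168), 86.81694030761719)
yel scene ((626.7129516601562, -286.8729553222656), (102.54578399658203, 66.024169921875), 87.044189453125)
deck ((692.0621337890625, 84.4605484008789), (152.76824951171875, 348.7586669921875), 80.24790954589844)
[[290.         127.         873.71409953 129.19785546]
 [265.         256.         533.73690656 185.38515467]
 [324.         266.         510.02937732  39.19598414]
 [347.         137.         847.71820357 -18.40614921]]
scene blue [351 251   9  24  33] [ 9.8471856e-01 -1.7415310e-01  5.7334155e+02  1.3464003e+02] -10.029378 [528.40666822 126.13501152] [613.98514486 143.00866308]
scene blue [328 253   8  24  32] [ 9.8650277e-01 -1.6374472e-01  5.6296619e+02  8.0458870e+01] -9.42432 [518.40935178  73.07691149] [604.01017303  88.09299072]
scene blue [323 285   4  15  21] [ 9.8453528e-01 -1.7518640e-01  6.4866779e+02  3.2561527e+01] -10.089505 [624.88057955  28.44627841] [670.69732455  37.79406001]
```

View pics/crop.png

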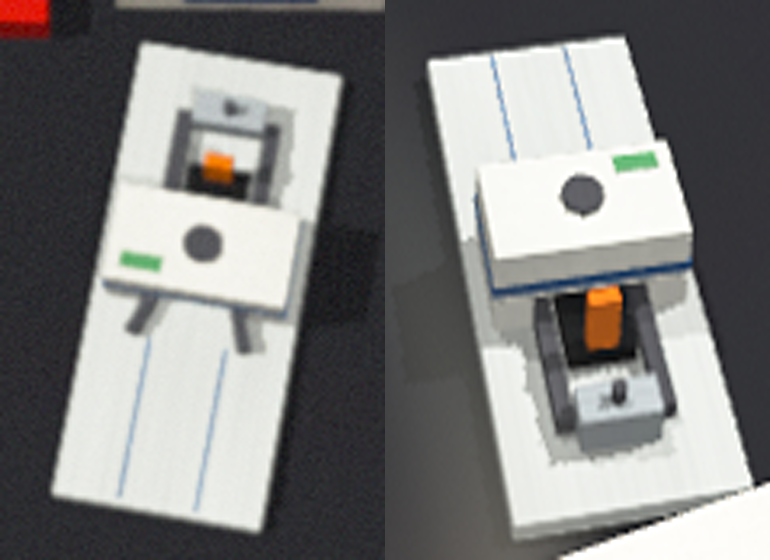

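Estimates: plate about (629,-288), with its long axis at 87°. Reader origin is about (704,83) and its x axis points at -9.75°. I'll move above the plate.

```bash
python3 -m jog '[[[0.4,-0.7,0,-0.775,0.8],[0.48,-0.82,0,-0.775,0.8],[0.48,-0.82,0,-0.775,0.8],[0.48,-0.82,0,-0.775,0.8],[0.48,-0.82,0,-0.775,0.8],[0.48,-0.82,0,-0.775,0.8],[0.48,-0.82,0,-0.775,0.8],[0.48,-0.82,0,-0.775,0.8]]]' 40 >/dev/null
python3 -m jog '[[[0.48,-0.82,0,-0.775,0.8],[0.48,-0.82,0,-0.775,0.8],[0.48,-0.82,0,-0.775,0.8],[0.48,-0.82,0,-0.775,0.8],[0.48,-0.82,0,-0.775,0.8],[0.48,-0.82,0,-0.775,0.8],[0.48,-0.82,0,-0.775,0.8],[0.48,-0.82,0,-0.775,0.8]]]' >/dev/null
python3 -m jog '[[[0.48,-0.82,-0.4,-0.775,0.8],[0.48,-0.82,-0.4,-0.775,0.8],[0.48,-0.82,-0.4,-0.775,0.8],[0.4,-0.6,-0.4,-0.775,0.8],[0,0,0,0,0.8],[0,0,0,0,0.8]]]'
```

```text
time: 2.3
ee_pos: [0.6186, -0.2702, 0.1513]
tcp_rot: [-179.8, -0.1, 86.7]
wrist_force: [-0.1, 0.3, 0.7]
opening: 0.0684
grasp_force: 0.0
```

```bash
python3 -m jog '[[[0.1,-0.18,-0.3,0,0.8],[0.1,-0.18,-0.5,0,0.8],[0,0,-0.5,0,0.8],[0,0,-0.5,0,0.8],[0,0,-0.3,0,0.8],[0,0,-0.1,0,0.8],[0,0,0,0,0.8],[0,0,0,0,0.8]]]'
python3 - <<'E'
from h import *
t=camera("top");s=camera("scene")
cv2.imwrite("pics/g1.png",np.hstack([cv2.resize(t[180:270,400:500],(400,360),interpolation=2),cv2.resize(s[250:350,120:230],(396,360),interpolation=2)]))
E
```

```text
time: 3.1
ee_pos: [0.6297, -0.2881, 0.0447]
tcp_rot: [179.9, 0.0, 86.8]
wrist_force: [0.4, 0.4, 1.2]
opening: 0.0683
grasp_force: 0.0
```

View pics/g1.png

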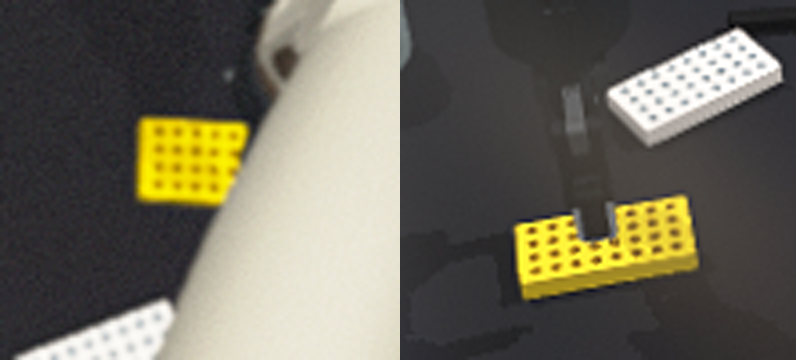

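In the scene crop the finger at (597,220) is over the middle of the yellow plate (605,250). I'll descend and close.

```bash
python3 -m jog '[[[0,0,-0.3,0,0.8],[0,0,-0.3,0,0.8],[0,0,-0.15,0,0.8],[0,0,-0.1,0,0.8],[0,0,0,0,0.8]]]' 
python3 -m jog '[[[0,0,0,0,0.5],[0,0,0,0,0.4],[0,0,0,0,0.4],[0,0,0,0,0.4],[0,0,0,0,0.4],[0,0,0,0,0.4]]]' 40
```

```text
time: 3.7
ee_pos: [0.6285, -0.2877, -0.0008]
tcp_rot: [-179.9, -0.0, 86.8]
wrist_force: [0.1, -1.3, 0.7]
opening: 0.0682
grasp_force: 0.0
time: 4.3
ee_pos: [0.6295, -0.2881, 0.0013]
tcp_rot: [179.9, 0.0, 86.8]
wrist_force: [-0.2, 0.4, 6.1]
opening: 0.0489
grasp_force: 43.4
```

```bash
python3 -m jog '[[[0,0,0.3,0,0.4],[0,0,0.5,0,0.4],[0,0,0.5,0,0.4],[0,0.3,0.4,0.6,0.4],[0,0.45,0,0.9,0.4],[-0.05,0.45,0,0.9,0.4],[-0.05,0.45,0,0.9,0.4],[-0.05,0.45,0,0.9,0.4]]]' 
python3 -m jog '[[[-0.07,0.45,0,0.9,0.4],[-0.07,0.45,0,0.9,0.4],[-0.07,0.45,0,0.9,0.4],[-0.07,0.45,0,0.9,0.4],[-0.07,0.45,0,0.9,0.4],[-0.07,0.45,0,0.9,0.4],[-0.07,0.45,0,0.9,0.4],[-0.07,0.45,0,0.9,0.4]]]' 
python3 -m jog '[[[-0.07,0.45,0,0.9,0.4],[-0.07,0.45,0,0.9,0.4],[-0.07,0.45,0,0.9,0.4],[-0.02,0.35,0,0.9,0.4],[0,0.1,0,0.8,0.4],[0,0,0,0,0.4],[0,0,0,0,0.4]]]'
python3 - <<'E'
from h import *
t=camera("top");s=camera("scene")
cv2.imwrite("pics/p1.png",np.hstack([cv2.resize(t[115:275,250:360],(385,560),interpolation=2),cv2.resize(s[200:370,280:400],(395,560),interpolation=2)]))
E
```

```text
time: 5.1
ee_pos: [0.6213, -0.182, 0.0861]
tcp_rot: [-180.0, -0.0, 107.9]
wrist_force: [-0.4, 0.4, -0.9]
opening: 0.0489
grasp_force: 42.7
time: 5.9
ee_pos: [0.5932, -0.002, 0.0862]
tcp_rot: [-180.0, -0.0, 143.9]
wrist_force: [-0.7, 0.1, -1.5]
opening: 0.049
grasp_force: 42.7
time: 6.6
ee_pos: [0.582, 0.0869, 0.0859]
tcp_rot: [-180.0, -0.0, 165.6]
wrist_force: [-0.4, -0.0, -0.6]
opening: 0.0489
grasp_force: 42.7
```

View pics/p1.png

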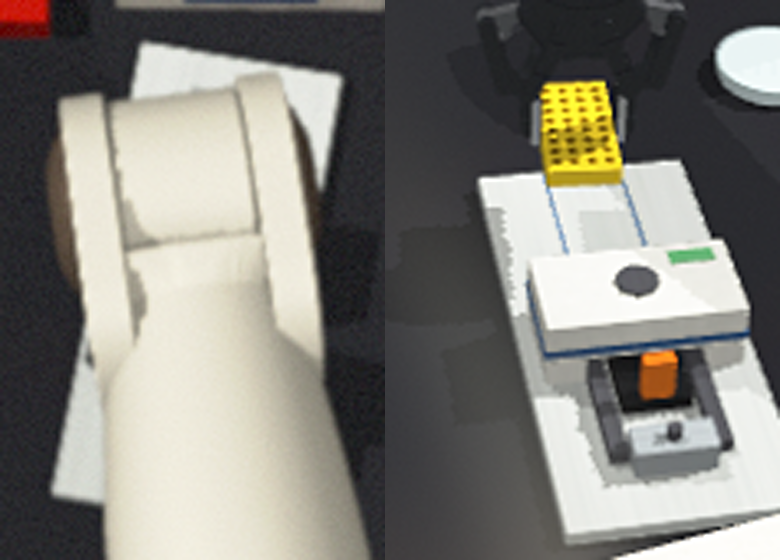

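The plate is held level and square in the fingers (scene crop (580,135)), and the top view is hidden by the arm. I'll make the last alignment, lower partway, and measure from the scene camera.

```bash
python3 -m jog '[[[0,0.2,0,0.5,0.4],[0,0.16,-0.3,0.43,0.4],[0,0,-0.4,0,0.4],[0,0,-0.3,0,0.4],[0,0,-0.1,0,0.4],[0,0,0,0,0.4],[0,0,0,0,0.4]]]'
cat > look.py <<'E'
from h import *
import sys
zt=float(sys.argv[1])   # height of the plate top face
s=camera("scene"); m=yellow(s,(290,190,400,300))
h=cv2.cvtColor(s,cv2.COLOR_BGR2HSV)
c=max(cv2.findContours(m,0,2)[0],key=cv2.contourArea); q=cv2.approxPolyDP(c,3,True)[:,0]
o=np.array([704.4,83.7]); a=np.radians(-9.75); R=np.array([[np.cos(a),np.sin(a)],[-np.sin(a),np.cos(a)]])
print("px | reader frame at top | at bottom"); print(np.c_[q,((ray("scene",q,zt)*1000-o)@R.T).round(1),((ray("scene",q,zt-.014)*1000-o)@R.T).round(1)])
m2=cv2.inRange(h,(95,40,80),(125,255,255)); k=m2*0; k[235:300,300:390]=m2[235:300,300:390]
N,l,st,_=cv2.connectedComponentsWithStats(k)
for i in range(1,N):
    if st[i,4]>=8:
        w=(ray("scene",np.argwhere(l==i)[:,::-1],.012)*1000-o)@R.T; print("blue",st[i,4],w.mean(0).round(1),np.polyfit(w[:,0],w[:,1],1))
cv2.imwrite(sys.argv[2],cv2.resize(s[230:330,290:410],None,fx=5,fy=5,interpolation=2))
E
python3 look.py 0.0427 pics/p2.png
```

```text
time: 7.4
ee_pos: [0.5824, 0.1051, 0.0311]
tcp_rot: [180.0, 0.0, 170.4]
wrist_force: [-0.6, -0.3, -0.3]
opening: 0.0492
grasp_force: 42.7
px | reader frame at top | at bottom
[[ 337.   243.  -179.5   -7.1 -198.    -3.2]
 [ 338.   274.   -66.7  -26.5  -83.4  -22.8]
 [ 359.   272.   -66.5   20.6  -83.1   25. ]
 [ 351.   242.  -178.4   26.2 -197.    30.8]]
blue 23 [-125.7  -27. ] [ 4.51735941e-03 -2.64779444e+01]
blue 21 [-46.3 -59.8] [-5.89762981e-03 -6.01109120e+01]
```

View pics/p2.png

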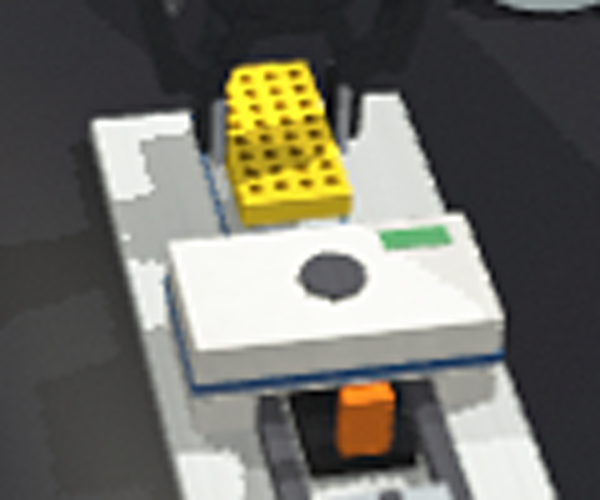

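The plate lies within the lane lines: nose at px (348,273), lateral error about 0.5 mm. Its nose is about 20 mm before the mouth, so I'll shift it 5 mm forward and set it down.

```bash
python3 -m jog '[[[0.1,-0.02,-0.15,0,0.4],[0,0,-0.12,0,0.4],[0,0,-0.05,0,0.4],[0,0,-0.03,0,0.4],[0,0,0,0,0.4],[0,0,0,0,0.4]]]'
```

```text
time: 8.05
ee_pos: [0.5871, 0.104, 0.0133]
tcp_rot: [-180.0, 0.0, 170.4]
wrist_force: [-1.4, -1.1, 2.7]
opening: 0.0489
grasp_force: 43.0
```

```bash
python3 -m jog '[[[0,0,0,0,0.5],[0,0,0,0,0.65],[0,0,0,0,0.8],[0,0,0,0,0.8],[0,0,0.4,0,0.8],[0,0,0.5,0,0.8],[0,0,0.3,0,0.8]]]' 
python3 -m jog '[[[-0.4,0.07,0,0,0.3],[-0.5,0.08,0,0,0.12],[-0.5,0.08,0,0,0.12],[-0.4,0.07,0,0,0.12],[0,0,0,0,0.12]]]' 
python3 look.py 0.026 pics/p3.png
```

```text
time: 8.75
ee_pos: [0.5876, 0.1042, 0.0749]
tcp_rot: [180.0, 0.1, 170.4]
wrist_force: [0.2, 0.6, 0.9]
opening: 0.0687
grasp_force: 0.0
time: 9.25
ee_pos: [0.4954, 0.1194, 0.0732]
tcp_rot: [180.0, -0.0, 170.5]
wrist_force: [1.5, -0.2, -0.4]
opening: 0.0102
grasp_force: 0.0
px | reader frame at top | at bottom
[[ 350.   249.  -173.5   23.5 -191.6   27.9]
 [ 330.   251.  -173.   -24.6 -191.1  -21.1]
 [ 337.   276.   -80.1  -25.7  -96.6  -22.1]
 [ 358.   274.   -79.8   22.1  -96.3   26.5]]
blue 12 [-147.4  -27.6] [-9.48905744e-04 -2.77638365e+01]
blue 18 [-44.5 -60. ] [ 2.01713826e-03 -5.99172639e+01]
```

View pics/p3.png

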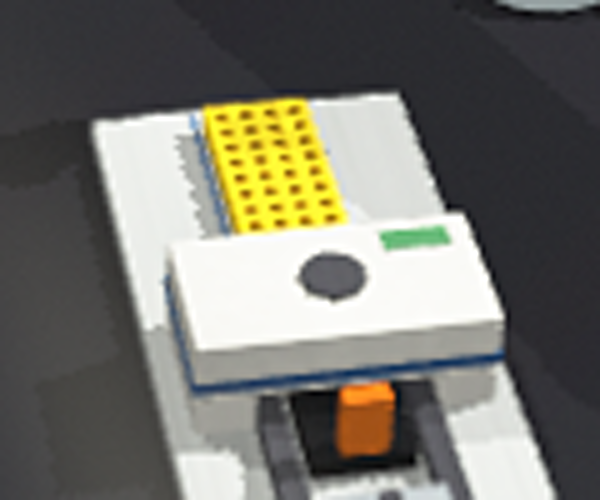

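The plate is flat on the apron between the blue lines, tail edge at px (340,250), within about 1 mm and 1° of the lane. I'll go down behind it and push.

```bash
python3 -m jog '[[[0,0,-0.4,0,0.12],[0,0,-0.4,0,0.12],[0,0,-0.2,0,0.12],[0,0,-0.1,0,0.12],[0,0,0,0,0.12]]]' 
python3 -m jog '[[[0.1,-0.017,0,0,0.12],[0.1,-0.017,0,0,0.12],[0.1,-0.017,0,0,0.12],[0.06,-0.01,0,0,0.12],[0.06,-0.01,0,0,0.12],[0.06,-0.01,0,0,0.12],[0.06,-0.01,0,0,0.12],[0.06,-0.01,0,0,0.12]]]' 
python3 -m jog '[[[0.06,-0.01,0,0,0.12],[0.06,-0.01,0,0,0.12],[0.06,-0.01,0,0,0.12],[0.06,-0.01,0,0,0.12],[0.06,-0.01,0,0,0.12],[0.06,-0.01,0,0,0.12],[0.06,-0.01,0,0,0.12],[0.06,-0.01,0,0,0.12]]]' 
python3 look.py 0.026 pics/p4.png
```

```text
time: 9.8
ee_pos: [0.4972, 0.1189, 0.0177]
tcp_rot: [-180.0, -0.0, 170.4]
wrist_force: [-0.4, 0.2, -0.4]
opening: 0.0103
grasp_force: 0.0
time: 10.6
ee_pos: [0.5273, 0.114, 0.0181]
tcp_rot: [180.0, -0.0, 170.4]
wrist_force: [-0.6, -0.4, 0.6]
opening: 0.0103
grasp_force: 0.4
time: 11.4
ee_pos: [0.5513, 0.11, 0.0181]
tcp_rot: [180.0, -0.0, 170.4]
wrist_force: [0.2, 1.0, 0.1]
opening: 0.0099
grasp_force: 0.3
px | reader frame at top | at bottom
[[ 353.   257.  -142.2   24.1 -159.8   28.5]
 [ 333.   258.  -145.6  -22.6 -163.2  -18.9]
 [ 337.   276.   -80.1  -25.7  -96.6  -22.1]
 [ 358.   274.   -79.8   22.1  -96.3   26.5]]
blue 9 [-177.1   27.3] [ 0.06220677 38.30164214]
blue 19 [-158.   -27.3] [-1.42695786e-02 -2.95993293e+01]
blue 20 [-46.9 -59.9] [-1.13059750e-02 -6.04363313e+01]
```

```bash
cat > chk.py <<'E'
from h import *
import sys
o=sensors.get_obs(); a=np.radians(-9.75); u=np.array([np.cos(a),np.sin(a)])
d=o['ee_pos'][:2]*1000-[704.4,83.7]; f=-o['wrist_force'][:2]@u
print(f"t {o['time']:.1f} tail {d@u+11:.1f} lat {d@[-u[1],u[0]]:.1f} push {f:.1f} Fz {o['wrist_force'][2]:.1f} Tz {o['torque'][2]:.2f}")
sys.exit(int(f>float(sys.argv[1])))
E
python3 -m jog '[[[0.06,-0.01,0,0,0.12],[0.06,-0.01,0,0,0.12],[0.06,-0.01,0,0,0.12],[0.06,-0.01,0,0,0.12],[0.06,-0.01,0,0,0.12]]]' >/dev/null && python3 chk.py 3 &&
python3 -m jog '[[[0.06,-0.01,0,0,0.12],[0.06,-0.01,0,0,0.12],[0.06,-0.01,0,0,0.12]]]' >/dev/null && python3 chk.py 3 &&
python3 -m jog '[[[0.04,-0.007,0,0,0.12],[0.04,-0.007,0,0,0.12],[0.04,-0.007,0,0,0.12],[0,0,0,0,0.12]]]' >/dev/null && python3 chk.py 3; python3 look.py 0.026 pics/p5.png
```

```text
t 11.9 tail -129.1 lat 0.0 push -0.2 Fz -0.3 Tz -0.06
t 12.2 tail -120.0 lat 0.1 push -0.3 Fz 0.2 Tz -0.02
t 12.7 tail -113.9 lat 0.1 push -0.1 Fz 1.2 Tz 0.03
px | reader frame at top | at bottom
[[ 335.   267.  -112.2  -24.1 -129.3  -20.5]
 [ 337.   276.   -80.1  -25.7  -96.6  -22.1]
 [ 358.   274.   -79.8   22.1  -96.3   26.5]
 [ 356.   265.  -112.    24.6 -129.1   29. ]]
blue 31 [-143.5  -27.2] [-4.08654691e-03 -2.77546704e+01]
blue 9 [-145.4   27.5] [2.54955565e-02 3.12150879e+01]
blue 20 [-46.9 -59.9] [-1.13059750e-02 -6.04363313e+01]
```

View pics/p5.png

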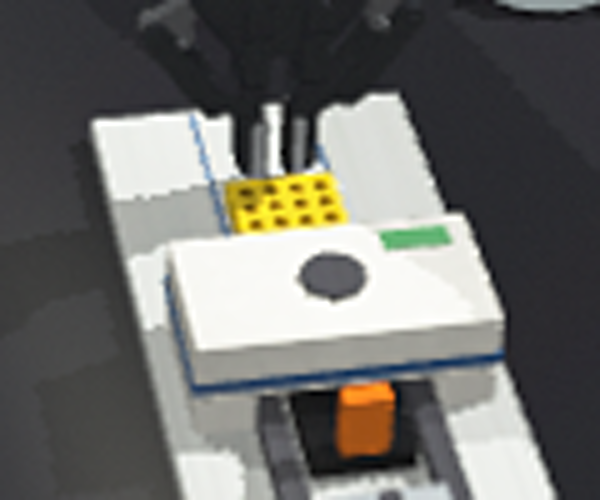

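The plate is square in the mouth, tail at px (345,266), with both fingers behind it. I'll creep on, checking the force.

```bash
python3 -m jog '[[[0.02,-0.0034,0,0,0.12],[0.02,-0.0034,0,0,0.12],[0.02,-0.0034,0,0,0.12],[0.02,-0.0034,0,0,0.12]]]' >/dev/null && python3 chk.py 9 &&
python3 -m jog '[[[0.02,-0.0034,0,0,0.12],[0.02,-0.0034,0,0,0.12],[0.02,-0.0034,0,0,0.12],[0.02,-0.0034,0,0,0.12]]]' >/dev/null && python3 chk.py 9 &&
python3 -m jog '[[[0.02,-0.0034,0,0,0.12],[0.02,-0.0034,0,0,0.12],[0.02,-0.0034,0,0,0.12],[0.02,-0.0034,0,0,0.12]]]' >/dev/null && python3 chk.py 9 &&
python3 -m jog '[[[0.02,-0.0034,0,0,0.12],[0.02,-0.0034,0,0,0.12],[0.02,-0.0034,0,0,0.12],[0.02,-0.0034,0,0,0.12]]]' >/dev/null && python3 chk.py 9 &&
python3 -m jog '[[[0.02,-0.0034,0,0,0.12],[0.02,-0.0034,0,0,0.12],[0.02,-0.0034,0,0,0.12],[0.02,-0.0034,0,0,0.12]]]' >/dev/null && python3 chk.py 9 &&
python3 -m jog '[[[0.02,-0.0034,0,0,0.12],[0.02,-0.0034,0,0,0.12],[0.02,-0.0034,0,0,0.12],[0.02,-0.0034,0,0,0.12]]]' >/dev/null && python3 chk.py 9 &&
python3 -m jog '[[[0.02,-0.0034,0,0,0.12],[0.02,-0.0034,0,0,0.12],[0.02,-0.0034,0,0,0.12],[0.02,-0.0034,0,0,0.12]]]' >/dev/null && python3 chk.py 9 &&
python3 -m jog '[[[0.02,-0.0034,0,0,0.12],[0.02,-0.0034,0,0,0.12],[0.02,-0.0034,0,0,0.12],[0.02,-0.0034,0,0,0.12]]]' >/dev/null && python3 chk.py 9
```

```text
t 13.1 tail -110.0 lat 0.1 push 0.5 Fz 0.1 Tz -0.04
t 13.5 tail -105.9 lat 0.1 push -0.2 Fz 0.1 Tz -0.03
t 13.9 tail -101.9 lat 0.1 push 0.8 Fz 0.9 Tz -0.03
t 14.3 tail -97.8 lat 0.1 push 1.0 Fz 1.2 Tz -0.04
t 14.7 tail -93.8 lat 0.1 push 0.9 Fz 1.9 Tz 0.01
t 15.1 tail -89.7 lat 0.1 push 1.6 Fz 0.6 Tz 0.03
t 15.5 tail -85.7 lat 0.1 push 1.8 Fz 1.2 Tz -0.02
t 15.9 tail -81.6 lat 0.1 push 1.7 Fz 0.2 Tz 0.03
```

```bash
python3 -m jog '[[[0.02,-0.0034,0,0,0.12],[0.02,-0.0034,0,0,0.12]]]' >/dev/null && python3 chk.py 9 &&
python3 -m jog '[[[0.02,-0.0034,0,0,0.12],[0.02,-0.0034,0,0,0.12]]]' >/dev/null && python3 chk.py 9 &&
python3 -m jog '[[[0.02,-0.0034,0,0,0.12],[0.02,-0.0034,0,0,0.12]]]' >/dev/null && python3 chk.py 9 &&
python3 -m jog '[[[0.02,-0.0034,0,0,0.12],[0.02,-0.0034,0,0,0.12]]]' >/dev/null && python3 chk.py 9 &&
python3 -m jog '[[[0.02,-0.0034,0,0,0.12],[0.02,-0.0034,0,0,0.12]]]' >/dev/null && python3 chk.py 9
python3 look.py 0.026 pics/p6.png
```

```text
t 16.1 tail -80.4 lat 0.2 push 6.5 Fz 3.7 Tz 0.01
t 16.3 tail -78.5 lat 0.3 push 7.0 Fz 4.7 Tz 0.03
t 16.5 tail -76.5 lat 0.3 push 6.5 Fz 4.4 Tz -0.05
t 16.7 tail -74.5 lat 0.3 push 6.1 Fz 3.4 Tz -0.06
t 16.9 tail -72.5 lat 0.3 push 6.7 Fz 3.1 Tz 0.01Traceback (most recent call last):
  File "look.py", line 6, in <module>
    c=max(cv2.findContours(m,0,2)[0],key=cv2.contourArea); q=cv2.approxPolyDP(c,3,True)[:,0]
ValueError: max() iterable argument is empty
```

The dock was met at tail -81 and is sliding at about 6.5 N. I'll continue in small steps, stopping on a force rise.

```bash
python3 -m jog '[[[0.02,-0.0034,0,0,0.12],[0.02,-0.0034,0,0,0.12]]]' >/dev/null && python3 chk.py 9 &&
python3 -m jog '[[[0.02,-0.0034,0,0,0.12],[0.02,-0.0034,0,0,0.12]]]' >/dev/null && python3 chk.py 9 &&
python3 -m jog '[[[0.01,-0.0017,0,0,0.12],[0.01,-0.0017,0,0,0.12]]]' >/dev/null && python3 chk.py 9 &&
python3 -m jog '[[[0.01,-0.0017,0,0,0.12],[0.01,-0.0017,0,0,0.12]]]' >/dev/null && python3 chk.py 9 &&
python3 -m jog '[[[0.01,-0.0017,0,0,0.12],[0.01,-0.0017,0,0,0.12]]]' >/dev/null && python3 chk.py 9 &&
python3 -m jog '[[[0.01,-0.0017,0,0,0.12],[0.01,-0.0017,0,0,0.12]]]' >/dev/null && python3 chk.py 9 &&
python3 -m jog '[[[0.01,-0.0017,0,0,0.12],[0.01,-0.0017,0,0,0.12]]]' >/dev/null && python3 chk.py 9 &&
python3 -m jog '[[[0.01,-0.0017,0,0,0.12],[0.01,-0.0017,0,0,0.12]]]' >/dev/null && python3 chk.py 9 &&
python3 -m jog '[[[0.01,-0.0017,0,0,0.12],[0.01,-0.0017,0,0,0.12]]]' >/dev/null && python3 chk.py 9 &&
python3 -m jog '[[[0.01,-0.0017,0,0,0.12],[0.01,-0.0017,0,0,0.12]]]' >/dev/null && python3 chk.py 9 &&
python3 -m jog '[[[0.01,-0.0017,0,0,0.12],[0.01,-0.0017,0,0,0.12]]]' >/dev/null && python3 chk.py 9 &&
python3 -m jog '[[[0.01,-0.0017,0,0,0.12],[0.01,-0.0017,0,0,0.12]]]' >/dev/null && python3 chk.py 9
```

```text
t 17.1 tail -70.5 lat 0.3 push 7.1 Fz 3.8 Tz 0.01
t 17.4 tail -68.4 lat 0.3 push 6.5 Fz 3.9 Tz -0.06
t 17.6 tail -67.4 lat 0.3 push 5.6 Fz 4.1 Tz 0.04
t 17.8 tail -66.4 lat 0.3 push 5.6 Fz 4.0 Tz 0.00
t 17.9 tail -65.4 lat 0.3 push 6.2 Fz 4.0 Tz 0.01
t 18.1 tail -64.4 lat 0.3 push 6.6 Fz 4.6 Tz 0.03
t 18.4 tail -63.4 lat 0.3 push 5.6 Fz 2.9 Tz -0.00
t 18.6 tail -62.3 lat 0.3 push 5.9 Fz 4.2 Tz 0.02
t 18.8 tail -61.3 lat 0.3 push 6.2 Fz 3.8 Tz -0.06
t 18.9 tail -60.3 lat 0.3 push 6.6 Fz 3.5 Tz -0.01
t 19.1 tail -59.3 lat 0.3 push 7.0 Fz 3.9 Tz -0.01
t 19.4 tail -58.3 lat 0.3 push 6.5 Fz 4.6 Tz 0.00
```

```bash
python3 -m jog '[[[0.01,-0.0017,0,0,0.12],[0.01,-0.0017,0,0,0.12]]]' >/dev/null && python3 chk.py 9 &&
python3 -m jog '[[[0.01,-0.0017,0,0,0.12],[0.01,-0.0017,0,0,0.12]]]' >/dev/null && python3 chk.py 9 &&
python3 -m jog '[[[0.01,-0.0017,0,0,0.12],[0.01,-0.0017,0,0,0.12]]]' >/dev/null && python3 chk.py 9 &&
python3 -m jog '[[[0.01,-0.0017,0,0,0.12],[0.01,-0.0017,0,0,0.12]]]' >/dev/null && python3 chk.py 9 &&
python3 -m jog '[[[0.01,-0.0017,0,0,0.12],[0.01,-0.0017,0,0,0.12]]]' >/dev/null && python3 chk.py 9 &&
python3 -m jog '[[[0.01,-0.0017,0,0,0.12],[0.01,-0.0017,0,0,0.12]]]' >/dev/null && python3 chk.py 9 &&
python3 -m jog '[[[0.01,-0.0017,0,0,0.12],[0.01,-0.0017,0,0,0.12]]]' >/dev/null && python3 chk.py 9 &&
python3 -m jog '[[[0.01,-0.0017,0,0,0.12],[0.01,-0.0017,0,0,0.12]]]' >/dev/null && python3 chk.py 9
```

```text
t 19.6 tail -57.3 lat 0.3 push 6.3 Fz 4.6 Tz 0.02
t 19.8 tail -56.2 lat 0.3 push 6.5 Fz 3.7 Tz -0.05
t 19.9 tail -55.2 lat 0.3 push 6.8 Fz 3.6 Tz 0.02
t 20.1 tail -54.2 lat 0.3 push 7.8 Fz 3.8 Tz -0.00
t 20.4 tail -53.2 lat 0.3 push 6.7 Fz 4.2 Tz -0.03
t 20.6 tail -52.4 lat 0.3 push 9.2 Fz 5.4 Tz -0.04
```

```bash
python3 -m jog '[[[0.006,-0.001,0,0,0.12],[0,0,0,0,0.12]]]' >/dev/null && python3 chk.py 13 &&
python3 -m jog '[[[0.006,-0.001,0,0,0.12],[0,0,0,0,0.12]]]' >/dev/null && python3 chk.py 13 &&
python3 -m jog '[[[0.006,-0.001,0,0,0.12],[0,0,0,0,0.12]]]' >/dev/null && python3 chk.py 13 &&
python3 -m jog '[[[0.006,-0.001,0,0,0.12],[0,0,0,0,0.12]]]' >/dev/null && python3 chk.py 13
```

```text
t 20.8 tail -52.4 lat 0.3 push 9.4 Fz 5.8 Tz -0.03
t 20.9 tail -52.4 lat 0.3 push 11.2 Fz 5.3 Tz -0.07
t 21.1 tail -52.4 lat 0.3 push 10.8 Fz 6.5 Tz -0.05
t 21.4 tail -52.4 lat 0.3 push 13.8 Fz 7.5 Tz -0.05
```

The end stop is felt: the tail stays at -52.4 while the force climbs to 14 N. I'll back off straight, lift, and check.

```bash
python3 -m jog '[[[-0.03,0.005,0,0,0.12],[-0.1,0.017,0,0,0.12],[-0.3,0.051,0,0,0.12],[-0.4,0.068,0,0,0.12],[-0.4,0.068,0.2,0,0.12],[-0.2,0.034,0.5,0,0.12],[0,0,0.8,0,0.12],[0,0,0.8,0,0.12]]]'
python3 -m jog '[[[-0.5,0.2,0.5,0,0.12],[-0.5,0.5,0.4,0,0.12],[-0.5,0.7,0,0,0.12],[-0.4,0.8,0,0,0.12],[-0.2,0.8,0,0,0.12],[0,0.5,0,0,0.12],[0,0,0,0,0.12],[0,0,0,0,0.12]]]'
python3 - <<'E'
from h import *
t=camera("top");s=camera("scene")
cv2.imwrite("pics/f1.png",np.hstack([cv2.resize(t[115:275,250:360],(385,560),interpolation=2),cv2.resize(s[240:370,295:415],(385,560),interpolation=2)]))
m=yellow(t,(270,180,345,250)); print(rect("top",m,.026))
E
```

```text
time: 22.15
ee_pos: [0.5721, 0.1063, 0.1341]
tcp_rot: [-180.0, -0.0, 170.4]
wrist_force: [0.7, 0.1, -0.2]
opening: 0.0102
grasp_force: 0.0
time: 22.95
ee_pos: [0.4676, 0.2815, 0.1779]
tcp_rot: [-180.0, 0.0, 170.5]
wrist_force: [0.2, 0.1, -0.6]
opening: 0.0102
grasp_force: 0.0
((663.0021362304688, 90.63374328613281), (51.44862747192383, 19.921512603759766), 80.78314208984375)
```

View pics/f1.png

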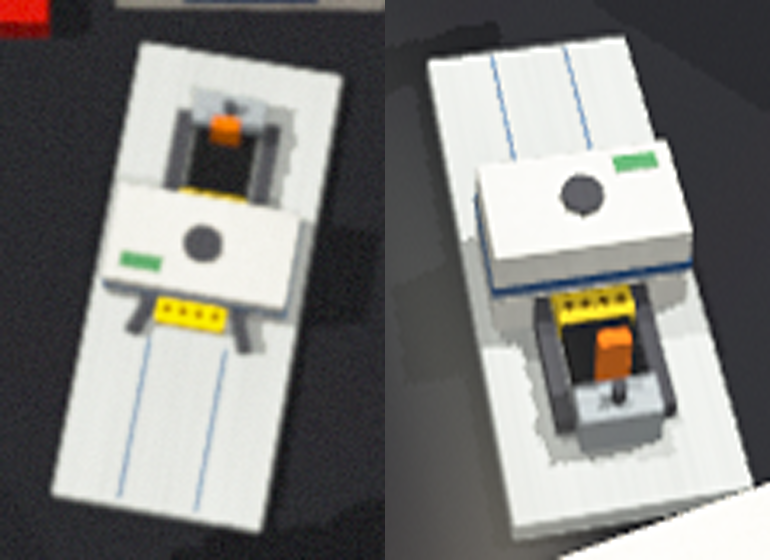

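The dock (orange flag at crop (225,130) in top, (613,352) in scene) is against the grey stop block. The plate sits square in the lane, its tail sticking out at (190,313), and the robot is clear.

```bash
python3 -c "from workcell import ticket; print(ticket.job_done())"
```

```text
the job is handed in; nothing more can be done
None
```

The yellow plate is in the reader with the dock pushed fully home against its end stop, at most about 14 N measured at the wrist; it is released, the arm is clear, and the job is handed in at about 23 s.

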